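# Find the empty bay of the bench cooler by touch and open its cover

### The arm

A 7-joint arm with a two-finger parallel gripper is mounted at the origin on a cart in front of the work surface, level with it; the furniture and walls round the work are solid. World frame = base frame: x ahead of the robot, y to its left, z up, the work surface at z = 0. Lengths are in mm, angles in rad, forces in N, time in s.
With the tool pointing down it reaches from about 425 to 925 mm from the base axis. Payload 6.8 kg.
Tool frame: the origin (TCP) lies midway between the tips of the shut fingers; the grasp point (between the pads) lies 19 mm behind it (r.grasp_offset is the distance from the TCP to the grasp point, in mm); z points along the fingers, y is the line along which they close (so a half turn about z gives the same grasp; the last joint's range is limited). The gripper opens to 88 mm and grips with 3 to 60 N. Pads are 20 mm wide; open, the fingers measure 115 mm over their backs; the gripper's body (75 mm by 178 mm) begins 61 mm behind the grasp point.
Start: joints at [-1.218, 0.477, 0.022, 1.555, -0.011, 1.109, -0.083], TCP at [300.148, 604.615, 198.164] pointing down, gripper open.
Joint ranges: [-2.96, 2.96], [-0.34, 2.1], [-1.41, 1.46], [0.24, 2.44], [-1.37, 4.51], [0.17, 1.92], [-2.96, 2.96]. Speed limits (rad/s): [2.39, 2.39, 3.14, 3.14, 3.14, 3.14, 3.14].

### API

Orientations are given as a unit quaternion [w, x, y, z].
In Python, from plant import r gives the robot as it stands. The module is installed in compiled form; this text tells all that it offers. Calls block until the motion is done:
- r.reach(position, orientation): joint-space move of the TCP to a pose.
- r.line_to(position, frame=None, vel=150): straight line of the TCP; frame=None keeps the orientation; vel is the mean speed in mm/s.
- r.set_joints(angles): joint-space move.
- r.ungrasp() and r.clamp(): open the fingers fully, or close them until they stop; the grip force is fixed at half the most.
- r.hold(seconds).
- r.inverse_kinematics(position, orientation): joint angles nearest the present ones, or None.
- r.get_state(): the state.
- r.camera(name): name is "scene" or "top" or "wrist"; returns the picture (384x512x3 uint8, red, green, blue); there is no depth.
- r.camera_info(name): a dict with "vertical_fov" (degrees; the focal length in pixels is half the picture's height over the tangent of half this angle, whatever the lens; pixels are square), "cx", "cy" (the principal point, pixels), "R" (3x3) and "t" (3): a world point X has camera coordinates R X + t; the wrist camera has in their place "T_tool_cam" (4x4, takes a point from camera to tool coordinates, whose origin is the TCP and whose axes are the flange's). Camera axes: x right, y down, z forward; pixel columns grow to the right and rows downward; lengths in mm; the calibration is good to about 2 mm. A picture is of the moment at which its call begins: read the wrist's pose just before it. camera_info takes no time and is no camera call.
A pose or a line that the arm cannot do raises r.MotionError and nothing moves.
- r.hand_in(): hands the job in; it is judged then, once.
Trained networks look in the newest picture that a camera, given by its name, has taken for a name from the list of things; names that differ only in an ending like _2 or _b are one class to them, and where a whole thing is asked for, a point or a joint stands for the part that bears it (a point fixed in the world has none). Each returns a list of dicts, best first, with "score" (0 to 1); they miss things now and then, are a little off and sometimes report something else, mostly with a low value. They report only what shows in the picture. A call takes as long as a camera call.
- r.trace(camera, thing): "mask" (384x512 bool, what is visible of it) and "rect" ([left, top, right, bottom] in pixels, round what is visible of it).
The state is a dict: "t": time; "joint_positions": joint angles; "qd": joint speeds; "tau": joint torques, N m; "ee_pos": TCP position; "ee_rot": TCP orientation; "force": force on the tool from outside, world axes, zero at the start; "torque": the same for the moment, N m; "opening": finger opening in mm; "finger_force": force on a finger pad.
Only numpy, scipy, OpenCV 4.12 (cv2) and the standard library are available. Lean on these libraries where they do the work, as an engineer would, in place of code of your own. Each camera call takes 0.05 s, during which the arm holds its last target. There are 200 camera calls.

### The job

The tube block of one bay of the four-bay bench cooler has been taken out, and that bay is to stand open to defrost; the other three must keep their cold. With the fingertips, press gently on the round marks at the rear of the covers, one cover after another: over a full bay the block inside stops the cover almost at once, over the empty bay it rocks. Push the cover that rocks right over until it stands upright, fully open; pick nothing up, and leave the things standing about where they are.

Things in the scene. Friction and masses are not known exactly. Their poses are not given: they have to be found in the camera images.
- cooler: white four-bay bench cooler, fixed. Origin on the bench under the middle of the row of bays; x to its back, away from the robot, y to its left. Body x -76 to +80, y -230 (end with display) to +169 mm, rim 100 mm high. Blocks go in through the shut fronts. Bays 1 to 4 from left to right, centres at y +120, +40, -40, -120 mm, each 72 mm wide, x -62 to +66 mm, floor 20 mm above the bench
- cover_1 (a joint): tilt of bay 1's grey cover, rad: 0 shut, flush with the rim; grows as the rear end goes down and the front rises; 1.62 fully open, at its stop. 124 x 67 x 8 mm; pivot along cooler y at x +16, 96 mm up; 76 mm in front of it, 48 behind. Friction hinge: stays where left; 2 N on the mark tip it. Over a full bay the rear stops after 2 mm (0.05 rad). Pressing the front moves nothing
- cover_1_press (a point): centre of the round black press mark on top of cover 1, 26 mm behind its pivot; moves with the cover
- cover_1_front (a point): middle of the front edge of cover 1, on its top face, 76 mm in front of its pivot; moves with the cover
- cover_2 (a joint): tilt of bay 2's grey cover, rad: 0 shut, flush with the rim; grows as the rear end goes down and the front rises; 1.62 fully open, at its stop. 124 x 67 x 8 mm; pivot along cooler y at x +16, 96 mm up; 76 mm in front of it, 48 behind. Friction hinge: stays where left; 2 N on the mark tip it. Over a full bay the rear stops after 2 mm (0.05 rad). Pressing the front moves nothing
- cover_2_press (a point): centre of the round black press mark on top of cover 2, 26 mm behind its pivot; moves with the cover
- cover_2_front (a point): middle of the front edge of cover 2, on its top face, 76 mm in front of its pivot; moves with the cover
- cover_3 (a joint): tilt of bay 3's grey cover, rad: 0 shut, flush with the rim; grows as the rear end goes down and the front rises; 1.62 fully open, at its stop. 124 x 67 x 8 mm; pivot along cooler y at x +16, 96 mm up; 76 mm in front of it, 48 behind. Friction hinge: stays where left; 2 N on the mark tip it. Over a full bay the rear stops after 2 mm (0.05 rad). Pressing the front moves nothing
- cover_3_press (a point): centre of the round black press mark on top of cover 3, 26 mm behind its pivot; moves with the cover
- cover_3_front (a point): middle of the front edge of cover 3, on its top face, 76 mm in front of its pivot; moves with the cover
- cover_4 (a joint): tilt of bay 4's grey cover, rad: 0 shut, flush with the rim; grows as the rear end goes down and the front rises; 1.62 fully open, at its stop. 124 x 67 x 8 mm; pivot along cooler y at x +16, 96 mm up; 76 mm in front of it, 48 behind. Friction hinge: stays where left; 2 N on the mark tip it. Over a full bay the rear stops after 2 mm (0.05 rad). Pressing the front moves nothing
- cover_4_press (a point): centre of the round black press mark on top of cover 4, 26 mm behind its pivot; moves with the cover
- cover_4_front (a point): middle of the front edge of cover 4, on its top face, 76 mm in front of its pivot; moves with the cover
- forceps: steel forceps, 18 x 134 x 9 mm, lying on top of the cooler's control end; origin under the middle; loose
- marker: marker pen with red cap, 11 x 102 x 12 mm, lying on the bench right of the cooler; origin under the middle; loose
- dropper_black: dropper bottle with black top, 32 x 31 x 90 mm, standing right of the cooler; origin under its foot; loose
- dropper_red: dropper bottle with red top, 32 x 31 x 90 mm, standing right of the cooler; origin under its foot; loose
- dish: closed petri dish, 94 mm across, 19 mm high, on the bench at the left front; origin under its centre; loose
- block_out: aluminium tube block with coloured tube caps, 114 x 62 x 70 mm, the one taken out of the cooler, standing on the bench to its left; origin under its centre; loose

How it is judged (in metres and radians):
On the way:
1. the cover of the empty bay has been pressed and rocks: its rear end is down and its front end up, while the others stay shut (((value of joint cover_1 between 0.15 and 1.35 rad and value of joint each of cover_2, cover_3, cover_4 below 0.12 rad) or (value of joint cover_2 between 0.15 and 1.35 rad and value of joint each of cover_1, cover_3, cover_4 below 0.12 rad) or (value of joint cover_3 between 0.15 and 1.35 rad and value of joint each of cover_1, cover_2, cover_4 below 0.12 rad) or (value of joint cover_4 between 0.15 and 1.35 rad and value of joint each of cover_1, cover_2, cover_3 below 0.12 rad))), for 0.1 s.
At the end, for the whole second after the job is handed in: one cover, that of the empty bay, stands open at 1.45 rad or more (its stop is at about 1.62) and at rest; the other three are shut (under 0.12 rad) (((value of joint cover_1 above 1.45 rad and velocity of joint cover_1 between -0.05 and 0.05 rad/s and value of joint each of cover_2, cover_3, cover_4 below 0.12 rad) or (value of joint cover_2 above 1.45 rad and velocity of joint cover_2 between -0.05 and 0.05 rad/s and value of joint each of cover_1, cover_3, cover_4 below 0.12 rad) or (value of joint cover_3 above 1.45 rad and velocity of joint cover_3 between -0.05 and 0.05 rad/s and value of joint each of cover_1, cover_2, cover_4 below 0.12 rad) or (value of joint cover_4 above 1.45 rad and velocity of joint cover_4 between -0.05 and 0.05 rad/s and value of joint each of cover_1, cover_2, cover_3 below 0.12 rad))); the robot touches nothing.
It fails at once if the cooler or a cover is pressed harder than 45 N (contact force between the arm and cooler above 45 N).
It fails at once if a thing standing about is shifted by more than 25 mm or picked up (distance of any of forceps, marker, dropper_black, dropper_red, dish, block_out from where it was at the start of the episode above 0.025 m).
It also fails if it takes over 54 s, if anything falls off the work surface, if the arm or the gripper's body presses on something with over 40 N, if the wrist force passes 120 N, or if a joint passes its speed limit or range.

## Working session

There is one attempt and no reset: what is moved stays moved. The work goes in short steps, each a Python script; the robot and the scene stay as the last script left them, time stands still between calls to the robot, and variables do not carry over. Pictures are saved under pics/ and viewed, at most 10 in all, crops included, and the job is handed in when it is done.

```bash
mkdir -p pics
python3 - <<'E'
from plant import r
import cv2,numpy as np
s=r.get_state();print(s['t'],s['ee_pos'],s['ee_rot'],s['force'])
for c in("top","scene"):
    im=r.camera(c);cv2.imwrite(f"pics/{c}1.png",im[:,:,::-1]);i=r.camera_info(c);print(c,i)
    for n in("cooler","cover_1","cover_1_press"):
        for d in r.trace(c,n):
            ys,xs=np.nonzero(d["mask"]);print(n,round(d["score"],2),np.round(d["rect"]),xs.mean().round(1),ys.mean().round(1),len(xs))
E
```

```text
0.0 [299.88967407 604.0039603  197.18812259] [-1.26268399e-04  2.28354684e-01  9.73577587e-01 -8.96683773e-04] [ 0.36491586 -0.3133476   0.08089478]
top {'vertical_fov': 49.94005333983394, 'cx': 252.4024819978204, 'cy': 195.5792632842747, 'R': array([[ 0.02635895, -0.99955134, -0.01422419],
       [-0.98786592, -0.02386691, -0.15346428],
       [ 0.15305594,  0.01809675, -0.98805181]]), 't': array([  25.26341845,  527.64473071, 1275.66054563])}
cooler 0.79 [184. 172. 313. 226.] 249.7 197.6 6770
cover_1 0.89 [269. 174. 288. 217.] 278.3 194.6 884
cover_1 0.85 [242. 174. 264. 218.] 252.4 196.3 886
cover_1 0.77 [186. 178. 212. 218.] 200.3 197.9 894
cover_1 0.7 [217. 178. 238. 219.] 226.2 197.3 845
cover_1_press 0.95 [189. 180. 213. 218.] 200.3 198.5 877
scene {'vertical_fov': 47.42286012135601, 'cx': 259.9969380849472, 'cy': 194.0679296454571, 'R': array([[ 0.53906318, -0.84226286,  0.00204121],
       [-0.56426621, -0.3629375 , -0.74153895],
       [ 0.62531155,  0.39858457, -0.67090671]]), 't': array([-227.15359796,  365.07285577,  947.07590148])}
cooler 0.87 [190. 155. 341. 254.] 265.6 202.5 8456
cover_1 0.94 [271. 183. 314. 219.] 291.9 201.0 779
cover_1 0.92 [244. 174. 290. 211.] 266.6 191.0 763
cover_1 0.87 [198. 155. 239. 186.] 217.6 173.4 646
cover_1 0.58 [221. 164. 268. 200.] 241.7 182.0 746
cover_1 0.42 [144. 153. 183. 195.] 163.3 174.6 968
cover_1_press 0.92 [198. 158. 240. 188.] 218.0 173.2 696
```

```bash
cat > h.py <<'E'
import numpy as np,cv2
from plant import r
def ray(c,uv,z):
    i=r.camera_info(c);f=192/np.tan(np.radians(i['vertical_fov']/2))
    d=i['R'].T@np.array([(uv[0]-i['cx'])/f,(uv[1]-i['cy'])/f,1]);o=-i['R'].T@i['t']
    return o+d*(z-o[2])/d[2]
E
python3 - <<'E'
from h import *
for c,P in(("top",[(200.3,197.9),(226.2,197.3),(252.4,196.3),(278.3,194.6)]),("scene",[(217.6,173.4),(241.7,182),(266.6,191),(291.9,201)])):
    print(c,[ray(c,p,100).round(0) for p in P])
a=cv2.imread("pics/top1.png")[140:260,150:350];b=cv2.imread("pics/scene1.png")[110:270,120:360]
a=cv2.resize(a,(700,420),interpolation=cv2.INTER_CUBIC)
b=cv2.resize(b,(720,480),interpolation=cv2.INTER_CUBIC)
cv2.imwrite("pics/a.png",a);cv2.imwrite("pics/b.png",b)
E
```

```text
top [array([507., 196., 100.]), array([510., 117., 100.]), array([515.,  37., 100.]), array([523., -41., 100.])]
scene [array([497., 194., 100.]), array([503., 114., 100.]), array([509.,  34., 100.]), array([511., -45., 100.])]
```

View pics/a.png

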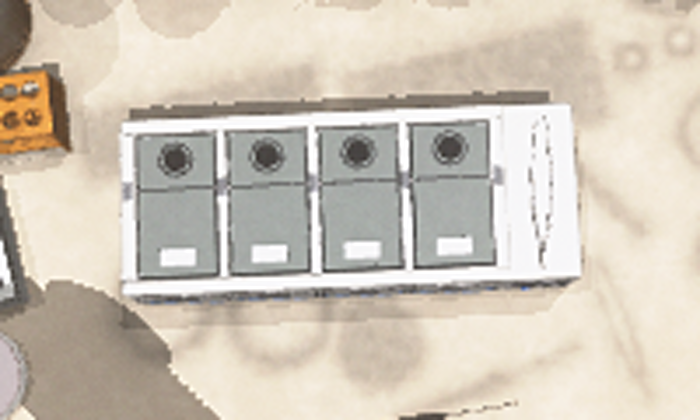

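View pics/b.png

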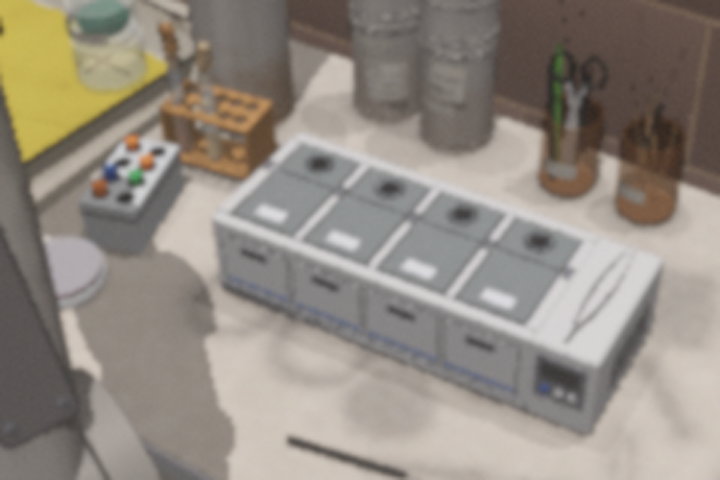

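View pics/scene1.png

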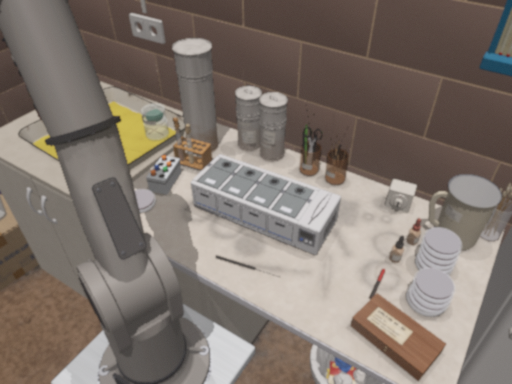

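```bash
cat >> h.py <<'E'
M=np.array([ray("top",(150+u/3.5,140+v/3.5),100) for u,v in((175,159),(267,155),(358,151),(450,148))])
d=M[0]-M[3];yaw=np.arctan2(-d[0],d[1])
ex=np.array([np.cos(yaw),np.sin(yaw),0]);ey=np.array([-np.sin(yaw),np.cos(yaw),0])
O=M.mean(0)-42*ex;O[2]=0
W=lambda x,y,z:O+x*ex+y*ey+[0,0,z]
Q=[0,-np.sin(yaw/2),np.cos(yaw/2),0]
Y=[120,40,-40,-120]
F=lambda:np.array(r.get_state()['force'])
E
python3 - <<'E'
from h import *
print(M.round(0),yaw,O)
for i in range(4): print(W(42,Y[i],100).round(0),r.inverse_kinematics(W(42,Y[i],60),Q) is not None,r.inverse_kinematics(W(-50,Y[i],150),Q) is not None)
r.clamp()
r.reach(W(42,Y[0],170),Q)
s=r.get_state();print(s['t'],s['ee_pos'],s['force'],s['opening'])
cv2.imwrite("pics/w.png",r.camera("wrist")[:,:,::-1])
E
```

```text
[[545. 199. 100.]
 [551. 118. 100.]
 [556.  39. 100.]
 [561. -41. 100.]] 0.06436547684756418 [511.34366144  75.98851497   0.        ]
[546. 198. 100.] True True
[551. 119. 100.] True True
[556.  39. 100.] True True
[561. -41. 100.] True True
3.475 [545.30123773 199.82351341 170.05299199] [-0.25189374  0.67057147 -0.28632705] 0.19228085890774155
```

View pics/w.png

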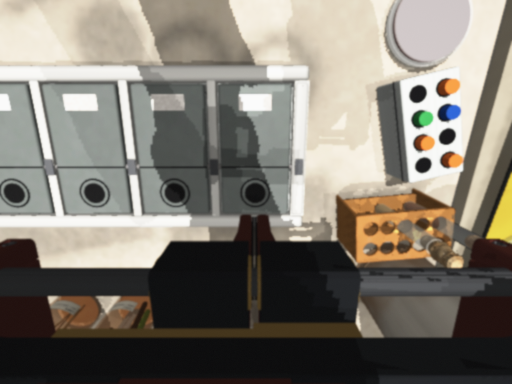

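The wrist view shows the four covers. Mark 1 is at pixel (255,192) and the shut fingertips are at about (253,225). I'll check that mark against the calibration, then start pressing.

```bash
cat > press.py <<'E'
from h import *
from scipy.spatial.transform import Rotation as R
s=r.get_state();i=r.camera_info("wrist");T=np.array(i["T_tool_cam"]);f=192/np.tan(np.radians(i['vertical_fov']/2))
q=s['ee_rot'];Rw=R.from_quat([q[1],q[2],q[3],q[0]]).as_matrix()
o=Rw@T[:3,3]+s['ee_pos'];dd=Rw@T[:3,:3]@np.array([(255-i['cx'])/f,(192-i['cy'])/f,1])
m=o+dd*(100-o[2])/dd[2];e=m-W(42,Y[0],100);print("mark1 wrist",m.round(1),"err",e.round(1))
if np.linalg.norm(e)>12: raise SystemExit
e=e/2
for k in range(4):
    P=lambda z:W(42,Y[k],z)+e
    r.line_to(P(112));r.hold(.1);b=F()
    for z in np.arange(107,86,-1.5):
        r.line_to(P(z),vel=30);df=F()-b
        if abs(df[2])>6: break
    s=r.get_state();print(k+1,"z",z,s['ee_pos'].round(1),"dF",df.round(1),"t",s['t'])
    if z<91: print("rocks");break
    r.line_to(P(112))
E
python3 press.py
```

```text
mark1 wrist [544.2 201.1 100. ] err [-1.4  2.7  0. ]
1 z 87.5 [544.8 199.8  87.4] dF [-0.4 -0.1 -1.9] t 7.725
rocks
```

Cover 1 gave way with little force, so I'll check it by eye.

Run:
```python
from h import *
b=cv2.resize(r.camera("scene")[110:270,120:360,::-1],(720,480),interpolation=cv2.INTER_CUBIC)
cv2.imwrite("pics/c.png",b);print(F())
```

```text
[-0.22468121  0.04350385 -0.84873275]
```

View pics/c.png

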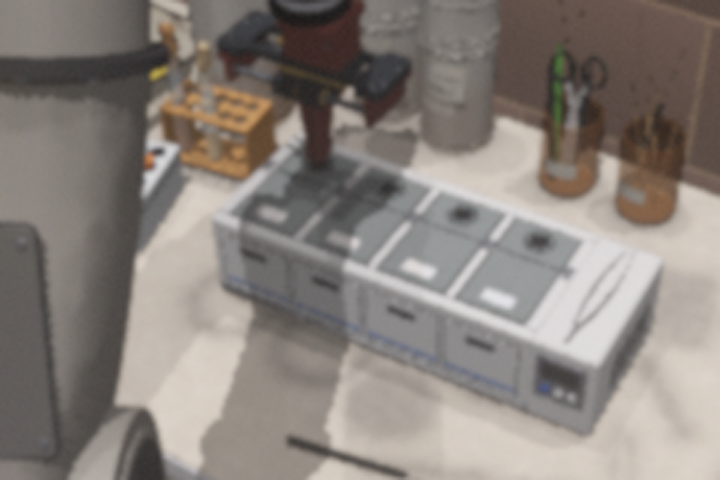

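Run:
```python
from h import *
def proj(c,X):
    i=r.camera_info(c);f=192/np.tan(np.radians(i['vertical_fov']/2));p=i['R']@X+i['t'];return (p[:2]/p[2]*f+[i['cx'],i['cy']]).round(1)
s=r.get_state()
for z in(87,100,112,120):
    X=np.array(s['ee_pos']);X[2]=z;print(z,"scene crop",(proj("scene",X)-[120,110])*3,"top crop",(proj("top",X)-[190,140])*6)
print(s['force'],s['joint_positions'])
a=cv2.resize(r.camera("scene")[140:200,180:280,::-1],(800,480),interpolation=cv2.INTER_CUBIC)
w=r.camera("wrist")[:,:,::-1];cv2.imwrite("pics/d.png",a)
cv2.imwrite("pics/e.png",w)
```

```text
87 scene crop [318.3 172.8] top crop [ 61.8 277.8]
100 scene crop [317.7 162.3] top crop [ 58.2 273.6]
112 scene crop [317.1 152.7] top crop [ 55.2 269.4]
120 scene crop [316.5 146.4] top crop [ 52.8 266.4]
[-0.22468121  0.04350385 -0.84873275] [-0.52417656  0.45116818  0.0839294   1.88946135 -0.0508296   0.80306535
  1.22183296]
```

View pics/d.png

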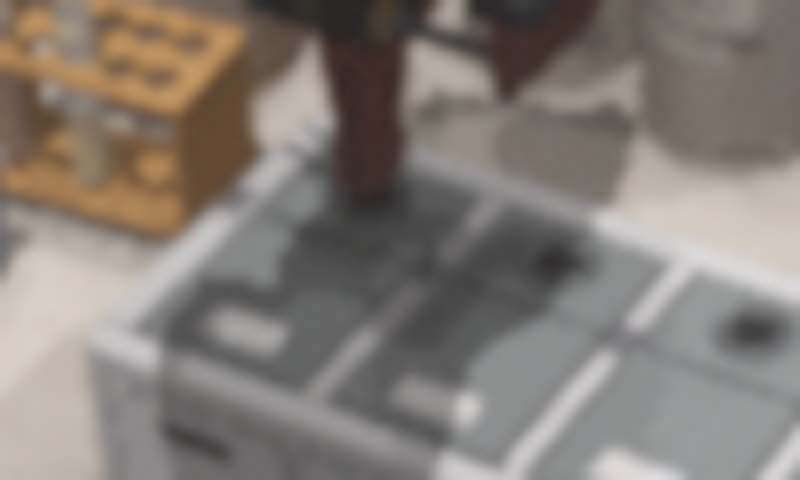

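View pics/e.png

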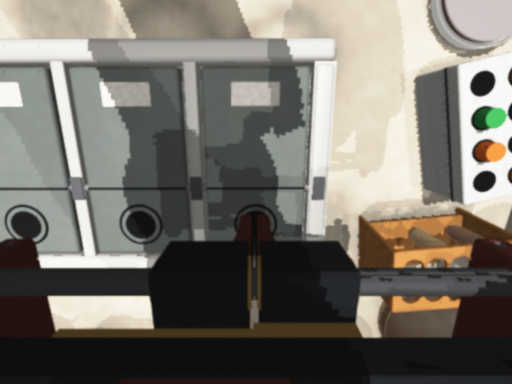

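Run:
```python
from h import *
from scipy.spatial.transform import Rotation as R
i=r.camera_info("wrist");T=np.array(i["T_tool_cam"]);f=192/np.tan(np.radians(i['vertical_fov']/2));s=r.get_state()
print(f,i['cx'],i['cy'],T.round(2))
q=s['ee_rot'];Rw=R.from_quat([q[1],q[2],q[3],q[0]]).as_matrix();o=Rw@T[:3,3]+s['ee_pos']
for z in(75,80,85,90,95,100):
    m=[]
    for p in((257,222),(140,223),(27,224)):
        d=Rw@T[:3,:3]@np.array([(p[0]-i['cx'])/f,(p[1]-i['cy'])/f,1]);m.append(o+d*(z-o[2])/d[2])
    print(z,np.linalg.norm(m[0]-m[2])/2,m[0].round(1))
# top/scene triangulation of height: marks 3,4
for z in (80,90,100,110):print(z,ray("top",(150+358/3.5,140+151/3.5),z).round(0),ray("scene",(120+463/3,110+214/3),z).round(0))
t=s['t'];print(t,s['tau'])
for _ in range(3):
    r.hold(.1);s=r.get_state();print(s['ee_pos'].round(1),s['force'].round(1))
```

```text
266.23656006470316 253.90982757662934 190.89402992829852 [[  -0.     -0.97   -0.26   69.73]
 [   1.     -0.     -0.      0.26]
 [   0.     -0.26    0.97 -185.79]
 [   0.      0.      0.      1.  ]]
75 91.60722313667 [552.9 203.   75. ]
80 89.29758126760755 [550.9 202.8  80. ]
85 86.98793939854505 [549.  202.6  85. ]
90 84.67829752948259 [547.  202.4  90. ]
95 82.36865566042015 [545.1 202.2  95. ]
100 80.05901379135767 [543.1 202.  100. ]
80 [560.  39.  80.] [576.  49.  80.]
90 [558.  39.  90.] [566.  44.  90.]
100 [556.  39. 100.] [555.  38. 100.]
110 [554.  39. 110.] [545.  32. 110.]
7.875 [ 7.95742130e-05 -5.09570575e+01  2.23442115e+00 -2.18164605e+01
  1.57654049e-03  7.54537806e-02  3.37455606e-05]
[544.9 199.8  87.5] [-0.3 -0.2 -0.5]
[544.8 199.8  87.5] [-0.2 -0.9  0.6]
[544.9 199.8  87.5] [-0.   0.4 -0.7]
```

The cover is still shut. The images put the real fingertip about 12–15 mm higher than the reported TCP, so it hasn't touched yet. I'll keep going down with force checks.

```bash
cat > press2.py <<'E'
from h import *
e=np.array([-.7,1.3,0])
P=lambda k,z:W(42,Y[k],z)+e
def press(k,z0,z1):
    b=F()[2];log=[]
    for z in np.arange(z0,z1-.1,-1.5):
        r.line_to(P(k,z),vel=30);log.append(round(F()[2]-b,1))
        if abs(log[-1])>8: break
    s=r.get_state();print(k+1,"z",z,s['ee_pos'].round(1),s['t'],log)
    return z
E
python3 - <<'E'
from press2 import *
press(0,86,74)
E
```

```text
1 z 74.0 [545.2 199.8  74.9] 10.425 [np.float64(0.5), np.float64(1.3), np.float64(0.9), np.float64(0.7), np.float64(0.8), np.float64(0.4), np.float64(0.8), np.float64(0.5), np.float64(9.7)]
```

Run:
```python
from press2 import *
r.hold(.2);print(F(),r.get_state()['ee_pos'])
r.line_to(P(0,73.2),vel=30);print(F())
r.line_to(P(0,88))
for k in(1,2,3):
    r.line_to(P(k,88));r.line_to(P(k,79),vel=60);r.hold(.1)
    if press(k,78,68)<70: print("rocks",k+1);break
    r.hold(.15);print("held",F()[2])
    r.line_to(P(k,88))
```

```text
[-2.17466207 -1.15353548  7.64650663] [545.21072345 199.83138309  74.89712921]
[-3.38425397 -1.37958209 14.45998266]
2 z 73.5 [550.5 120.   74.8] 13.2083 [np.float64(-1.0), np.float64(-1.2), np.float64(0.6), np.float64(11.9)]
held 12.265297311484822
3 z 73.5 [555.6  40.1  74.8] 15.6917 [np.float64(-0.4), np.float64(0.3), np.float64(0.9), np.float64(12.1)]
held 12.250728434756986
4 z 69.0 [560.5 -39.8  68.9] 18.925 [np.float64(0.4), np.float64(0.7), np.float64(1.4), np.float64(1.9), np.float64(2.1), np.float64(2.5), np.float64(2.0)]
rocks 4
```

Run:
```python
from press2 import *
press(3,67,50)
r.line_to(P(3,155))
c=r.camera("scene")[110:270,140:380,::-1];cv2.imwrite("pics/f.png",cv2.resize(c,(720,480),interpolation=cv2.INTER_CUBIC))
r.line_to(W(-90,Y[3],155)); print(r.get_state()['t'])
c=r.camera("scene")[110:270,140:380,::-1];cv2.imwrite("pics/g.png",cv2.resize(c,(720,480),interpolation=cv2.INTER_CUBIC))
```

```text
4 z 50.5 [560.2 -39.8  50.4] 21.925 [np.float64(-0.5), np.float64(0.0), np.float64(-0.7), np.float64(-0.7), np.float64(-0.9), np.float64(-0.5), np.float64(0.0), np.float64(-0.6), np.float64(-1.2), np.float64(-1.5), np.float64(-0.6), np.float64(-1.6)]
23.85
```

View pics/f.png

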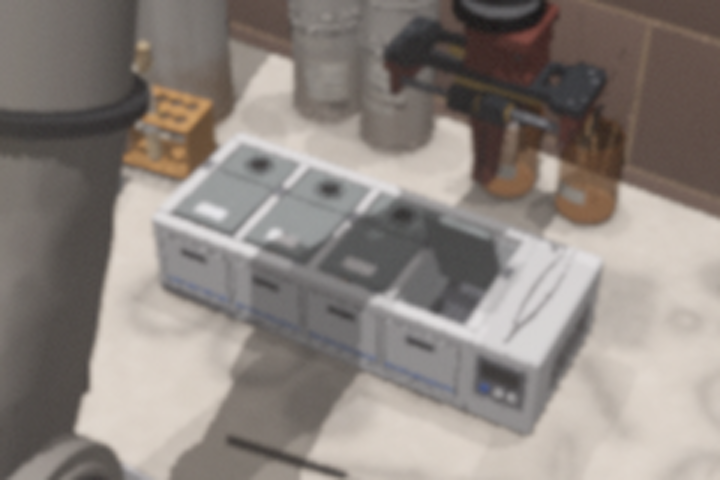

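Cover 4 is tilted: its front edge is up, running from about (430,215) to (505,240) in the crop, and the empty bay shows below it. Next I'll push it upright from the front.

Run:
```python
from press2 import *
r.line_to(W(-90,Y[3],102));r.line_to(W(-60,Y[3],102),vel=100);r.hold(.1);b=F();L=[]
for x in np.arange(-56,14,3):
    r.line_to(W(x,Y[3],102),vel=50);f=(F()-b)@ex;L.append(round(float(f),1))
    if abs(f)>9: break
r.hold(.2);s=r.get_state();print(x,L,(F()-b)@ex,s['t'],(s['ee_pos']-O)@ex)
c=r.camera("scene")[110:270,140:380,::-1];cv2.imwrite("pics/i.png",cv2.resize(c,(720,480),interpolation=cv2.INTER_CUBIC))
```

```text
7 [0.8, 0.9, 0.7, 0.1, -0.2, 1.2, -0.1, 0.9, 0.3, 1.5, 0.7, 1.2, 0.4, 1.2, 0.6, 1.0, 0.1, 0.9, -0.8, 0.5, -5.3, -12.7] -12.308381965271375 30.65 2.793816053970929
```

View pics/i.png

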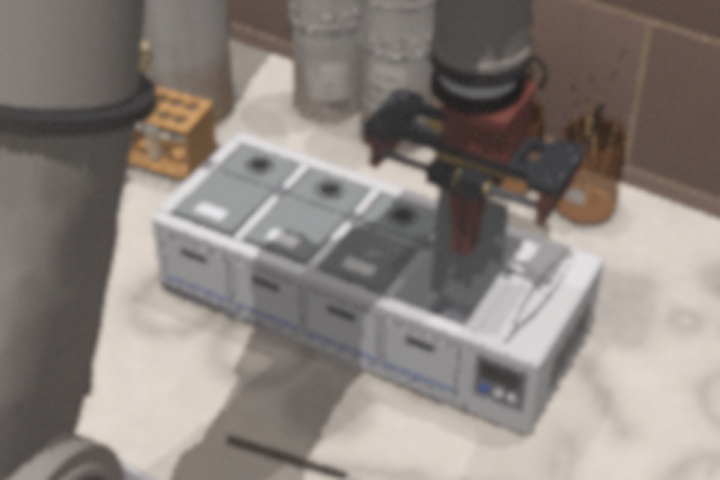

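Cover 4 stands upright against its stop: 12 N at x ≈ 3 mm, about where I expected the stop. I'll back off and check.

Run:
```python
from press2 import *
r.line_to(W(-50,Y[3],102),vel=80);r.line_to(W(-90,Y[3],190))
r.hold(.3);print(r.get_state()['t'],F())
c=r.camera("scene")[110:270,140:380,::-1];cv2.imwrite("pics/j.png",cv2.resize(c,(720,480),interpolation=cv2.INTER_CUBIC))
```

```text
32.65 [ 0.90542195 -1.01405758 -0.11652766]
```

View pics/j.png

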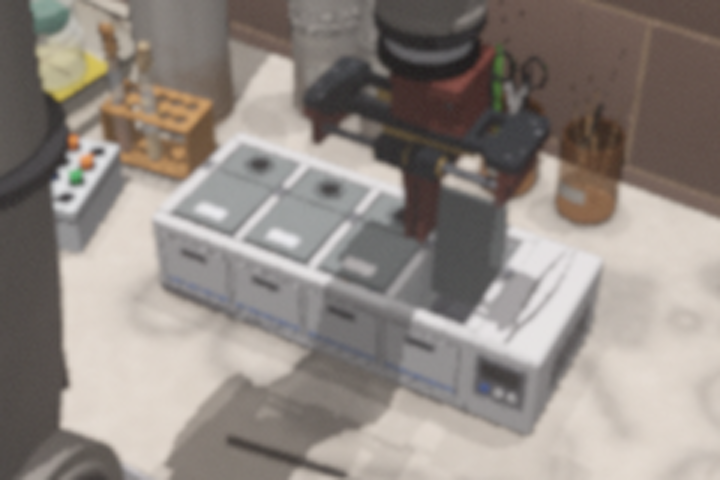

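Cover 4 stands upright, from about (440,190) to (500,300) in the crop. The other three are shut and the forceps haven't moved.

```bash
python3 -c "
from plant import r
print(r.hand_in())"
```

```text
the job is handed in; nothing more can be done
None
```

Job handed in at about 33 s of the 54 s: bay 4 is the empty one and its cover now stands upright at its stop; covers 1–3 stopped under light pressing and are shut, nothing was picked up, and no verdict came back.

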